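# Try two lino blocks under the height bar of a proof press

## Task

Check the two carved printing blocks on the proof press bed for height: slide each one flat along the bed under the fixed steel bar, feeling gently for a catch and never forcing it against the bar. Bring the block that clears right through, clear of the bar, and leave it flat on the bed between the bar and the roller; draw the one that catches back out from under the bar and set it down softly, lying flat in the large empty compartment of the wooden tray. Leave everything else where it is.

Things in the scene. Friction and masses are not known exactly. Their poses are not given: they have to be found in the camera images.
- press: proof press, fixed: flat steel bed 340 mm wide (own x), with a rail 20 mm wide and 23 mm high along each long edge (inner faces 300 mm apart). Origin at table height, right below the middle of the bar; own +y is the direction in which blocks are pushed under the bar. A black roller, 85 mm in diameter, is parked across the bed, axis 268 mm beyond the bar (+y).
- bar: fixed height bar: rigid square steel bar 20 x 20 mm across the bed, along own x, 340 mm long, with a screw head 14 mm tall at each end. Origin and axes as the press, so its faces are at y = -10 and +10 mm. Underside 24.8 mm, top 44.8 mm above the bed. It does not give: a block that catches stops dead, and more than 25 N on the bar damages the carving.
- bed (a point): point on the bed surface (30 mm above the table) right below the middle of the bar; axes as the press. The bed runs from 190 mm before the bar (-y) to 330 mm beyond it (+y)
- leaf_block_center (a point): centre point (mid length and width, 11.5 mm above the underside) of a mounted lino block, leaf scroll motif; 50 mm wide (x), 110 long (y), 0.1 to 0.2 kg, flat on the bed before the bar, +y end leading. Face 23 mm above the underside, but on one of the two blocks (not told which: feel for it) its rear part, from mid length or so back, stands 27 mm high and catches on the bar.
- rosette_block_center (a point): centre point (mid length and width, 11.5 mm above the underside) of a mounted lino block, rosette motif; 50 mm wide (x), 110 long (y), 0.1 to 0.2 kg, flat on the bed before the bar, +y end leading. Face 23 mm above the underside, but on one of the two blocks (not told which: feel for it) its rear part, from mid length or so back, stands 27 mm high and catches on the bar.
- tray: shallow wooden tray on the table, 260 x 180 mm, walls 6 mm thick and 16 mm high, floor 5 mm thick; a 6 mm wall parts the large empty compartment at own -x (inside 151 mm along x, 168 mm along y) from the small one at +x that holds a scrap block. Origin under the middle of the whole tray.
- tray_bay (a point): middle of the large compartment's floor, on the floor surface (5 mm above the table); axes as the tray
- scrap: small square-cut lino block, 45 x 60 x 23 mm, lying in the tray's small compartment; a bystander, origin under it
- quoin: steel locking wedge, 46 x 22 x 18 mm, lying on the bed beyond the bar, towards the roller; a bystander, origin under it
- brayer: hand ink roller, black rubber roll 110 mm long, wooden handle, lying at the robot's right, beyond the tray; a bystander, origin under it
- ink_tin: ink tin, 84 mm across, 55 mm tall; a bystander, origin under it
- ink_jar: ink jar, 64 mm across, 85 mm tall; a bystander, origin under it
- gouge: carving gouge with dark wooden handle, 145 mm long, lying near the robot; a bystander, origin under it
- brush: bench brush, 170 mm long, lying near the robot; a bystander, origin under it
There are look-alikes about, which are no part of the job. What is shaped like the part that bears leaf_block_center but red is not meant. Leave any red look-alike of the part that bears rosette_block_center alone.

How it is judged:
On the way:
1. the block that is too high has been pushed under the bar, nearly half its length, until it catches on it (((y of leaf_block_center in the frame of press between -0.025 and 0 m and z of leaf_block_center in the frame of press below 0.0465 m and contact force between leaf_block and bar above 0.5 N) or (y of rosette_block_center in the frame of press between -0.025 and 0 m and z of rosette_block_center in the frame of press below 0.0465 m and contact force between rosette_block and bar above 0.5 N))).
At the end, for the whole second after the job is handed in: The block that clears lies flat on the bed beyond the bar (its middle 66 to 165 mm beyond the middle of the bar, not touching it), the block that catches lies flat on the floor of the tray's large compartment (within 3 mm of floor height, tilt under 0.06 rad), both at rest and released ((((y of leaf_block_center in the frame of press between 0.066 and 0.165 m and x of leaf_block_center in the frame of press between -0.15 and 0.15 m and z of leaf_block_center in the frame of press below 0.0445 m and angle between leaf_block_center's own z axis and vertical below 0.06 rad and linear speed of leaf_block below 0.02 m/s) and (x of rosette_block_center in the frame of tray_bay between -0.0755 and 0.0755 m and y of rosette_block_center in the frame of tray_bay between -0.084 and 0.084 m and z of rosette_block_center in the frame of tray_bay below 0.0145 m and angle between rosette_block_center's own z axis and vertical below 0.06 rad and linear speed of rosette_block below 0.02 m/s)) or ((y of rosette_block_center in the frame of press between 0.066 and 0.165 m and x of rosette_block_center in the frame of press between -0.15 and 0.15 m and z of rosette_block_center in the frame of press below 0.0445 m and angle between rosette_block_center's own z axis and vertical below 0.06 rad and linear speed of rosette_block below 0.02 m/s) and (x of leaf_block_center in the frame of tray_bay between -0.0755 and 0.0755 m and y of leaf_block_center in the frame of tray_bay between -0.084 and 0.084 m and z of leaf_block_center in the frame of tray_bay below 0.0145 m and angle between leaf_block_center's own z axis and vertical below 0.06 rad and linear speed of leaf_block below 0.02 m/s))) and contact force between anything else and bar below 0.3 N).
It fails at once if anything is forced against the bar with more than 25 N (contact force between anything else and bar above 25 N).
It fails at once if a block is carried over the bar or beyond it (middle less than 50 mm before the bar, or past it, while lifted more than 30 mm off the bed): it must slide under ((z of leaf_block_center in the frame of press above 0.0715 m and y of leaf_block_center in the frame of press above -0.05 m) or (z of rosette_block_center in the frame of press above 0.0715 m and y of rosette_block_center in the frame of press above -0.05 m)).
It fails at once if a block is dropped or thrown into the tray (faster than 0.45 m/s when less than 25 mm above its floor) ((horizontal distance between leaf_block_center and tray_bay below 0.09 m and z of leaf_block_center in the frame of tray_bay below 0.0365 m and linear speed of leaf_block above 0.45 m/s) or (horizontal distance between rosette_block_center and tray_bay below 0.09 m and z of rosette_block_center in the frame of tray_bay below 0.0365 m and linear speed of rosette_block above 0.45 m/s)).
It fails at once if a bystander is moved by more than 20 mm (distance of any of scrap, quoin, brayer, ink_tin, ink_jar, gouge, brush from where it was at the start of the episode above 0.02 m).
It also fails if it takes over 72 s, if anything falls off the work surface, if the arm or the gripper's body presses on something with over 40 N, if the wrist force passes 120 N, or if a joint passes its speed limit or range.

## Robot

A 7-joint arm with a two-finger parallel gripper is mounted at the origin on the work surface. World frame = base frame: x ahead of the robot, y to its left, z up, the work surface at z = 0. Lengths are in m, angles in rad, forces in N, time in s.
With the tool pointing down it reaches from about 0.425 to 0.925 m from the base axis. Payload 6.8 kg.
Tool frame: the origin (TCP) lies at the very end of the fingers, on their centre line; the grasp point (between the pads) lies 19 mm behind it; z points along the fingers, y is the line along which they close (so a half turn about z gives the same grasp; the last joint's range is limited). The gripper opens to 85 mm and grips with 20 to 120 N. Pads are 22 mm wide; open, the fingers measure 114 mm over their backs; the gripper's body (76 mm by 85 mm) begins 54 mm behind the grasp point. The pads swing forward as they close: fully open they stand 13 mm farther back than shut.
Start: joints at [-1.35, 0.477, 0.022, 1.555, -0.011, 1.109, -0.083], TCP at [0.218, 0.639, 0.231] pointing down, gripper open.
Joint ranges: [-2.96, 2.96], [-0.34, 2.1], [-1.41, 1.46], [0.24, 2.44], [-1.37, 4.51], [0.17, 1.92], [-2.96, 2.96]. Speed limits (rad/s): [2.39, 2.39, 3.14, 3.14, 3.14, 3.14, 3.14].

## Interface

Orientations are given as a rotation vector (axis times angle).
In Python, from bench import r gives the robot as it stands.
- The arm moves only by the tool play_rows, never from a script. Its argument "targets" is text: rows parted by semicolons, each of 5 numbers parted by spaces: the closure, from -1 (fully open) to 1 (shut), then the shift along the tool's x, y, z in m, then the turn about the tool's z in rad. In form: gripper dx dy dz spin; .... A call has 1 to 8 rows; each row is the pose to reach, as a shift and turn from the pose commanded when the call began, along the tool's axes at that moment; what a row does not reach only later rows make up. A row lasts 1/12 s, in which the tool goes at most 41.7 mm and 7.16 degrees, less where a joint would pass 70% of its speed; a pose out of reach is approached as far as the arm can. A call with a gripper value outside its range is refused whole. The fingers move at their own pace and stop on an object; "squeeze" is the grip in N (left out, the last holds). Time passes only in rows, so rows that repeat a pose let the fingers close. It gives the time, the measured TCP pose, the force, the opening and the grip force at its end, in the units of the state.
- r.get_obs(): the state, without advancing time (a new reading comes with each control period).
- r.grab_frame(name): name is "scene" or "top" or "wrist"; returns the picture (384x512x3 uint8, red, green, blue); there is no depth.
- r.camera_info(name): a dict with "fov_y" (degrees; the focal length in pixels is half the picture's height over the tangent of half this angle, whatever the lens; pixels are square), "cx", "cy" (the principal point, pixels), "position" and "rotation" of the camera in the world. Camera axes: x right, y down, z forward; pixel columns grow to the right and rows downward; lengths in m; the calibration is good to about 2 mm. A picture is of the moment at which its call begins: read the wrist's pose just before it. camera_info takes no time and is no camera call; for the wrist camera it gives the pose at the moment of the call.
- r.hand_in(): hands the job in; it is judged then, once.
The state is a dict: "clock": time; "joints": joint angles; "qvel": joint speeds; "tau": joint torques, N m; "tcp_pos": TCP position; "orientation": TCP orientation; "contact_force": force on the tool from outside, world axes, zero at the start; "moment": the same for the moment, N m; "grip_width": finger opening in m; "gripper_force": force on a finger pad.
Only numpy, scipy, OpenCV 4.12 (cv2) and the standard library are available. Lean on these libraries where they do the work, as an engineer would, in place of code of your own. Each camera call takes 0.05 s, during which the arm holds its last target. There are 200 camera calls.

## Working session

There is one attempt and no reset: what is moved stays moved. The work goes in short steps, Python scripts to look and compute and a tool call to move; the robot and the scene stay as the last step left them, time stands still between calls to the robot, and variables do not carry over. Pictures are saved under pics/ and viewed, at most 11 in all, crops included, and the job is handed in when it is done.

Besides the shell and the picture viewer there is one more tool, called after ">>>" in YAML: its name, and indented under it one key for each argument. play_rows: Moves the arm, as the interface text tells. Its arguments: {"type":"object","properties":{"targets":{"type":"string"},"squeeze":{"type":"number"}},"required":["targets"]}

```bash
mkdir -p pics; ls
python3 - <<'E'
from bench import r
import cv2,numpy as np
for n in("top","scene"):
    f=r.grab_frame(n); cv2.imwrite(f"pics/{n}0.png",cv2.resize(f[:,:,::-1],(800,600),interpolation=cv2.INTER_CUBIC)); cv2.imwrite(f"raw_{n}.png",f[:,:,::-1])
    print(n,r.camera_info(n))
o=r.get_obs();print({k:np.round(v,3) for k,v in o.items()})
E
```

```text
pics
top {'fov_y': 49.800379587077785, 'cx': 253.42656985684613, 'cy': 200.09126042022768, 'position': array([ 0.30043724, -0.09075613,  1.13767311]), 'rotation': array([-2.14276635,  2.11468334, -0.21315284])}
scene {'fov_y': 50.95759848375221, 'cx': 262.47132995207295, 'cy': 191.27228452709812, 'position': array([1.39716554, 0.26440514, 0.73740818]), 'rotation': array([-1.3998273 , -1.96921387,  1.03572069])}
{'clock': np.float64(0.1), 'joints': array([-1.35 ,  0.478,  0.022,  1.556, -0.011,  1.109, -0.083]), 'qvel': array([-0.001, -0.001, -0.   , -0.003, -0.001, -0.001, -0.   ]), 'tau': array([ 5.0000e-03, -5.9776e+01,  1.6140e+00, -2.8196e+01,  1.3000e-02,
        5.0000e-03,  0.0000e+00]), 'tcp_pos': array([0.218, 0.638, 0.23 ]), 'orientation': array([-5.140e-01, -3.099e+00,  3.000e-03]), 'contact_force': array([ 0.241, -0.617, -0.511]), 'moment': array([ 0.038, -0.019, -0.013]), 'gripper_force': np.float64(0.0), 'grip_width': np.float64(0.085)}
```

View pics/top0.png

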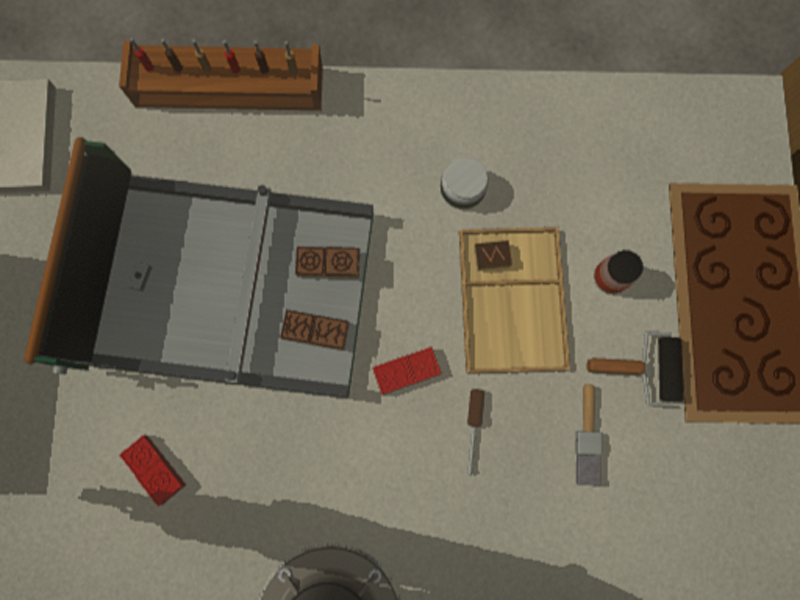

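View pics/scene0.png

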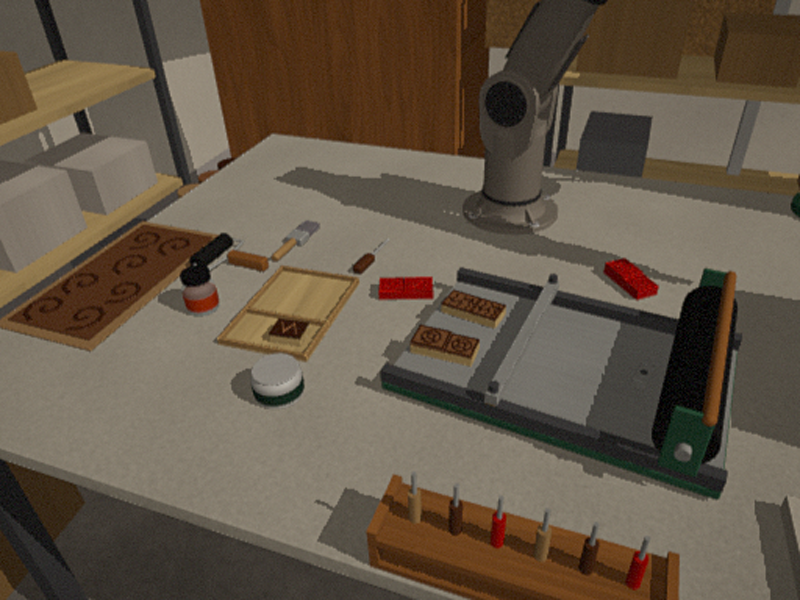

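The top view shows the brown rosette block at (327,261) and the brown leaf block at (315,329), both on the bed before the bar. The red look-alikes are at (407,371) and (151,470), and the scrap block is in the tray at (492,255). I choose the two brown blocks on the bed. Next I measure them and check a crop.

```bash
cat > h.py <<'E'
import numpy as np,cv2
from scipy.spatial.transform import Rotation as R
def ray(ci,uv,z,shape=(384,512)):
    f=shape[0]/2/np.tan(np.radians(ci['fov_y']/2))
    d=R.from_rotvec(ci['rotation']).apply([(uv[0]-ci['cx'])/f,(uv[1]-ci['cy'])/f,1]); p=np.array(ci['position'])
    return p+d*(z-p[2])/d[2]
def proj(ci,P,shape=(384,512)):
    f=shape[0]/2/np.tan(np.radians(ci['fov_y']/2))
    c=R.from_rotvec(ci['rotation']).inv().apply(np.atleast_2d(P)-ci['position'])
    return c[:,:2]/c[:,2:]*f+[ci['cx'],ci['cy']]
E
python3 - <<'E'
from bench import r
from h import *
ci=r.camera_info("top")
im=cv2.imread("raw_top.png")
W=lambda u,v,z:ray(ci,((u+.5)*.64-.5,(v+.5)*.64-.5),z)
for n,(u,v,z) in dict(scr1=(263,189,.089),scr2=(237,376,.089),nearedgeR1=(373,206,.053),nearedgeR2=(349,396,.053),
  ros=(327.5,261.5,.053),leaf=(315,329,.053),rosL=(296,261,.053),rosR=(359,261,.053),leafL=(284,326,.053),leafR=(347,332,.053),tTL=(460,230,.016),tTR=(557,228,.016),tBR=(568,371,.016),tBL=(468,372,.016),div1=(466,284,.016),div2=(561,284,.016),quoin=(140,277,.048)).items(): print(n,W(u,v,z).round(4))
hsv=cv2.cvtColor(im,cv2.COLOR_BGR2HSV); print(hsv[168,205],hsv[205,195],hsv[160,240])
m=((hsv[...,1]>80)&(hsv[...,0]<25)).astype(np.uint8); m[:, :170]=0;m[:,236:]=0;m[:140]=0;m[235:]=0
m=cv2.morphologyEx(m,cv2.MORPH_CLOSE,np.ones((3,3)))
cs,_=cv2.findContours(m,cv2.RETR_EXTERNAL,cv2.CHAIN_APPROX_NONE)
for c in cs:
    if cv2.contourArea(c)>200:
        b=cv2.boxPoints(cv2.minAreaRect(c)); P=np.array([ray(ci,p,.053)[:2] for p in b]); print("rect",P.round(4).tolist(),"c",P.mean(0).round(4),"sides",np.linalg.norm(P-np.roll(P,1,0),axis=1).round(4))
crop=im[140:240,140:290]; cv2.imwrite("pics/crop.png",cv2.resize(crop,None,fx=5,fy=5,interpolation=cv2.INTER_CUBIC))
E
```

```text
scr1 [0.7114 0.1277 0.089 ]
scr2 [0.3917 0.1535 0.089 ]
nearedgeR1 [ 0.6973 -0.0597  0.053 ]
nearedgeR2 [ 0.364 -0.026  0.053]
ros [0.595  0.0171 0.053 ]
leaf [0.4763 0.0346 0.053 ]
rosL [0.595  0.0716 0.053 ]
rosR [ 0.5967 -0.0374  0.053 ]
leafL [0.4807 0.0873 0.053 ]
leafR [ 0.4719 -0.0198  0.053 ]
tTL [ 0.6677 -0.2172  0.016 ]
tTR [ 0.6744 -0.3938  0.016 ]
tBR [ 0.4144 -0.4041  0.016 ]
tBL [ 0.4103 -0.2295  0.016 ]
div1 [ 0.5674 -0.2273  0.016 ]
div2 [ 0.57   -0.3974  0.016 ]
quoin [0.5636 0.3397 0.048 ]
[ 13 134  99] [ 11 103  52] [ 24  41 100]
rect [[0.4604, 0.093], [0.5091, 0.0863], [0.4902, -0.023], [0.4417, -0.0154]] c [0.4753 0.0352] sides [0.11   0.0492 0.1109 0.049 ]
rect [[0.5697, 0.0723], [0.6223, 0.0725], [0.6197, -0.0371], [0.5671, -0.0363]] c [0.5947 0.0178] sides [0.1086 0.0526 0.1096 0.0526]
```

View pics/crop.png

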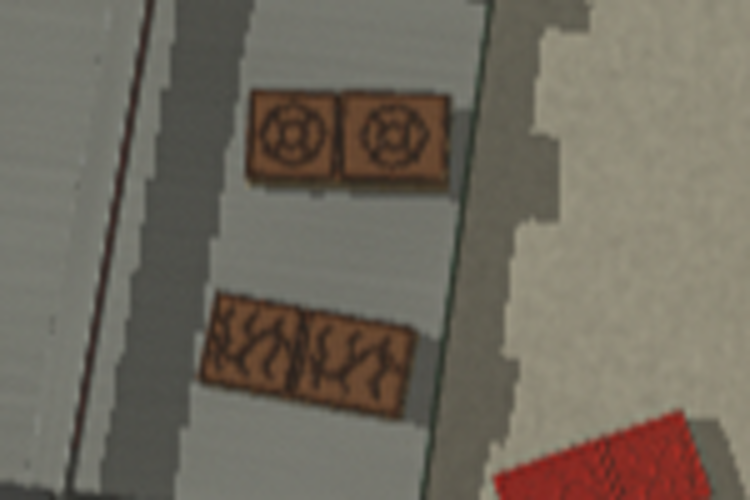

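The crop confirms the rosette block (two rosettes) and the leaf block (scrolls), both brown, with the measured 50x110 mm footprint. I hover over the rear of the leaf block first.

```bash
cat >> h.py <<'E'
PO=np.array([.5515,.1406]); PYAW=-.09
def press(p): 
    d=np.array(p[:2])-PO; c,s=np.cos(PYAW),np.sin(PYAW); return np.array([c*d[0]+s*d[1],-s*d[0]+c*d[1]])
def world(q):
    c,s=np.cos(PYAW),np.sin(PYAW); return PO+[c*q[0]-s*q[1],s*q[0]+c*q[1]]
def go(r,xyz,yaw):
    "shift in tool axes and spin so tool y lies at angle yaw (mod pi)"
    o=r.get_obs(); T=R.from_rotvec(o['orientation']); d=T.inv().apply(np.array(xyz)-o['tcp_pos'])
    y=T.apply([0,1,0]); a=np.arctan2(y[1],y[0]); s=-((yaw-a+np.pi/2)%np.pi-np.pi/2)
    print("clock %.2f"%o['clock'],"tcp",o['tcp_pos'].round(4),"tilt",T.apply([0,0,1]).round(3),"F",o['contact_force'].round(2),"w",round(float(o['grip_width']),4),"| shift",d.round(4),"spin",round(s,3))
E
python3 - <<'E'
from bench import r
from h import *
print(press((.4753,.0352)),press((.5947,.0178)))
go(r,(.469,-.002,.2),-.171)
E
```

```text
[-0.0664184  -0.11182216] [ 0.05406224 -0.11842024]
clock 0.10 tcp [0.2178 0.6384 0.2304] tilt [-0.    -0.002 -1.   ] F [ 0.24 -0.62 -0.51] w 0.0851 | shift [-0.4445 -0.5249  0.0313] spin 1.413
```

>>> play_rows:
  targets: "-1 -0.4445 -0.525 0 1.413;-1 -0.4445 -0.525 0 1.413;-1 -0.4445 -0.525 0 1.413;-1 -0.4445 -0.525 0 1.413;-1 -0.4445 -0.525 0 1.413;-1 -0.4445 -0.525 0 1.413;-1 -0.4445 -0.525 0 1.413;-1 -0.4445 -0.525 0 1.413"

```text
clock: 0.77
tcp_pos: [0.3398, 0.3264, 0.2311]
orientation: [-1.944, -2.467, 0.0]
contact_force: [0.5, 0.2, -0.0]
grip_width: 0.0856
gripper_force: 0.0
```

```bash
python3 -c "
from bench import r
from h import *
go(r,(.469,-.002,.2),-.171)"
```

```text
clock 0.77 tcp [0.3398 0.3264 0.2311] tilt [-0. -0. -1.] F [ 0.47  0.24 -0.02] w 0.0856 | shift [-0.3495  0.0489  0.031 ] spin 0.407
```

>>> play_rows:
  targets: "-1 -0.35 0.049 0.03 0.407;-1 -0.35 0.049 0.03 0.407;-1 -0.35 0.049 0.03 0.407;-1 -0.35 0.049 0.03 0.407;-1 -0.35 0.049 0.03 0.407;-1 -0.35 0.049 0.03 0.407;-1 -0.35 0.049 0.03 0.407;-1 -0.35 0.049 0.03 0.407"

```text
clock: 1.43
tcp_pos: [0.4633, 0.0183, 0.203]
orientation: [-2.396, -2.031, -0.001]
contact_force: [0.1, 1.3, 0.1]
grip_width: 0.0855
gripper_force: 0.0
```

>>> play_rows:
  targets: "-1 0 0 0 0;-1 0 0 0 0;-1 0 0 0 0;-1 0 0 0 0"

```text
clock: 1.77
tcp_pos: [0.4628, 0.0215, 0.2029]
orientation: [-2.394, -2.033, 0.0]
contact_force: [0.2, 0.5, -0.2]
grip_width: 0.0857
gripper_force: 0.0
```

```bash
python3 -c "
from bench import r
from h import *
go(r,(.469,-.002,.033),-.171)
ci=r.camera_info('wrist');f=r.grab_frame('wrist');print(ci)
cv2.imwrite('raw_w1.png',f[:,:,::-1]);cv2.imwrite('pics/w1.png',f[:,:,::-1])"
```

```text
clock 1.77 tcp [0.4628 0.0215 0.2029] tilt [-0.001  0.    -1.   ] F [ 0.2   0.48 -0.23] w 0.0857 | shift [-0.0222  0.0101  0.1699] spin 0.008
{'fov_y': 59.52896895300767, 'cx': 259.43938407177166, 'cy': 190.13434052916497, 'position': array([0.47592872, 0.09052569, 0.34471837]), 'rotation': array([ 2.85401726, -0.23242059, -0.0342668 ])}
```

View pics/w1.png

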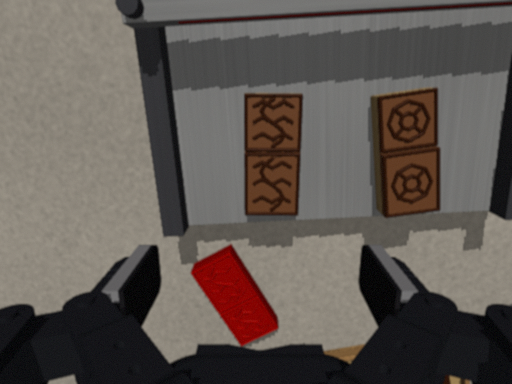

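The wrist view shows the leaf block with corners (246,94), (302,94), (298,215), (246,215), the rosette at (378..438, 90..216), and the bar's near edge from (140,22) to (512,6).

```bash
python3 -c "
from bench import r
from h import *
ci=r.camera_info('wrist')
def q(*a,z=.053):
    P=np.array([ray(ci,p,z)[:2] for p in a]); print(P.round(4).tolist(),'c',P.mean(0).round(4)); return P
for z in(.053,.057):
  P=q((246,94),(302,94),(298,215),(246,215),z=z); d=P[0]+P[1]-P[2]-P[3]; print('leafyaw',-np.arctan2(d[0],d[1]),np.linalg.norm(d)/2)
  P=q((378.5,97),(437,89),(440,210),(383,216),z=z); d=P[0]+P[1]-P[2]-P[3]; print('rosyaw',-np.arctan2(d[0],d[1]),np.linalg.norm(d)/2)
P=q((200,19.5),(500,6.5),z=.0748);d=P[1]-P[0];print('bar near edge yaw',np.arctan2(d[1],d[0]),[press(p) for p in P])
P=q((165,30),(186,230),z=.053);d=P[0]-P[1];print('rail yaw',-np.arctan2(d[0],d[1]),[press(p) for p in P])
"
```

```text
[[0.4645, 0.0926], [0.5107, 0.085], [0.4934, -0.021], [0.446, -0.0133]] c [0.4787 0.0358]
leafyaw -0.16733548860732295 0.10743809646548706
[[0.5736, 0.0723], [0.622, 0.0709], [0.6229, -0.0372], [0.5708, -0.0346]] c [0.5973 0.0179]
rosyaw -0.009145400653483116 0.10748671247338655
[[0.4647, 0.0926], [0.5102, 0.0851], [0.4932, -0.0195], [0.4464, -0.0118]] c [0.4786 0.0366]
leafyaw -0.16733548860732325 0.10596529187636433
[[0.5723, 0.0726], [0.62, 0.0712], [0.6208, -0.0354], [0.5695, -0.0329]] c [0.5957 0.0189]
rosyaw -0.009145400653483819 0.10601324143649626
[[0.4412, 0.1494], [0.657, 0.1227]] c [0.5491 0.1361]
bar near edge yaw -0.12301815824585345 [array([-0.1106059 , -0.00114184]), array([ 0.10672784, -0.00832041])]
[[0.4094, 0.1512], [0.388, -0.0189]] c [0.3987 0.0662]
rail yaw -0.12478403376606599 [array([-0.14251185, -0.00220309]), array([-0.14847464, -0.17355723])]
```

```bash
sed -i 's/PYAW=-.09/PYAW=-.105/' h.py; python3 -c "
from bench import r
from h import *
go(r,(.4706,-.002,.032),-.168)"
```

```text
clock 1.82 tcp [0.4628 0.0217 0.203 ] tilt [-0.  0. -1.] F [-0.05  0.35  0.31] w 0.0857 | shift [-0.0221  0.0116  0.171 ] spin 0.006
```

>>> play_rows:
  targets: "-1 -0.022 0.0115 0.03 0.006;-1 -0.022 0.0115 0.06 0.006;-1 -0.022 0.0115 0.09 0.006;-1 -0.022 0.0115 0.12 0.006;-1 -0.022 0.0115 0.14 0.006;-1 -0.022 0.0115 0.155 0.006;-1 -0.022 0.0115 0.165 0.006;-1 -0.022 0.0115 0.171 0.006"

```text
clock: 2.48
tcp_pos: [0.4704, -0.0023, 0.0311]
orientation: [-2.4, -2.025, 0.002]
contact_force: [-0.3, -0.3, -0.7]
grip_width: 0.0854
gripper_force: 0.0
```

>>> play_rows:
  targets: "0.1 0 0 0 0;0.4 0 0 0 0;0.6 0 0 0 0;1 0 0 0 0;1 0 0 0 0;1 0 0 0 0;1 0 0 0 0;1 0 0 0 0"
  squeeze: 30

```text
clock: 3.15
tcp_pos: [0.4717, -0.0031, 0.0332]
orientation: [2.402, 2.024, 0.003]
contact_force: [-2.1, 0.8, 7.1]
grip_width: 0.0493
gripper_force: 31.7
```

```bash
python3 -c "
from bench import r
from h import *
x,y=press((.4770,.0356));print('leaf',x,y);g=world((x,-.105-.038))
go(r,(*g,.032),-.105);print(r.get_obs()['gripper_force'],press(r.get_obs()['tcp_pos']))"
```

```text
leaf -0.0630849431977304 -0.11222985316634398
clock 3.15 tcp [ 0.4717 -0.0031  0.0332] tilt [ 0.002  0.001 -1.   ] F [-2.1   0.8   7.12] w 0.0493 | shift [0.0083 0.0007 0.0012] spin -0.066
31.666967421770096 [-0.0643502  -0.15126627]
```

>>> play_rows:
  targets: "1 0.0 0.0 -0.0015 -0.02;1 0.005 0 -0.0015 -0.04;1 0.01 0 -0.0015 -0.063;1 0.017 0 -0.0015 -0.063;1 0.024 0 -0.0015 -0.063;1 0.03 0 -0.0015 -0.063;1 0.035 0 -0.0015 -0.063;1 0.035 0 -0.0015 -0.063"

```text
clock: 3.82
tcp_pos: [0.4772, 0.0327, 0.0335]
orientation: [-2.336, -2.1, -0.001]
contact_force: [-0.8, 0.2, -1.3]
grip_width: 0.0493
gripper_force: 31.2
```

```bash
python3 -c "
from bench import r
from h import *
go(r,(*world((-.064,-.095)),.032),-.105);print(r.get_obs()['gripper_force'],press(r.get_obs()['tcp_pos']))
f=r.grab_frame('wrist');cv2.imwrite('pics/w2.png',f[:,:,::-1])"
```

```text
clock 3.82 tcp [0.4772 0.0327 0.0335] tilt [ 0.  0. -1.] F [-0.81  0.18 -1.27] w 0.0493 | shift [ 0.0201 -0.0014  0.0015] spin -0.001
31.20221123099327 [-0.06261671 -0.11507523]
```

View pics/w2.png

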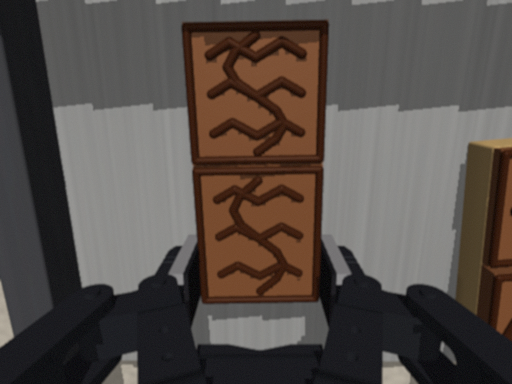

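>>> play_rows:
  targets: "1 0.001 0 0.0005 0;1 0.003 0 0.0005 0;1 0.005 0 0.0005 0;1 0.007 0 0.0005 0;1 0.009 0 0.0005 0;1 0.011 0 0.0005 0;1 0.012 0 0.0005 0;1 0.012 0 0.0005 0"
  squeeze: 22

```text
clock: 4.53
tcp_pos: [0.4784, 0.0433, 0.0332]
orientation: [2.338, 2.098, 0.001]
contact_force: [0.3, -1.3, 1.9]
grip_width: 0.0497
gripper_force: 31.5
```

>>> play_rows:
  targets: "1 0.001 0 0 0;1 0.002 0 0 0;1 0.003 0 0 0;1 0.004 0 0 0;1 0.005 0 0 0;1 0.005 0 0 0"

```text
clock: 5.03
tcp_pos: [0.4789, 0.0481, 0.0332]
orientation: [2.338, 2.098, 0.0]
contact_force: [-0.6, -3.0, 4.5]
grip_width: 0.0493
gripper_force: 31.7
```

>>> play_rows:
  targets: "1 0.001 0 -0.0003 0;1 0.002 0 -0.0004 0;1 0.003 0 -0.0004 0;1 0.004 0 -0.0004 0;1 0.005 0 -0.0004 0;1 0.005 0 -0.0004 0"

```text
clock: 5.53
tcp_pos: [0.479, 0.0536, 0.0333]
orientation: [-2.337, -2.099, 0.0]
contact_force: [-0.7, -0.4, -0.9]
grip_width: 0.0496
gripper_force: 31.3
```

>>> play_rows:
  targets: "1 0.002 0 0 0;1 0.004 0 0 0;1 0.006 0 0 0;1 0.008 0 0 0;1 0.01 0 0 0;1 0.012 0 0 0;1 0.013 0 0 0;1 0.013 0 0 0"

```text
clock: 6.2
tcp_pos: [0.4807, 0.0663, 0.0335]
orientation: [-2.337, -2.099, -0.0]
contact_force: [-0.4, 0.3, -0.3]
grip_width: 0.0496
gripper_force: 31.2
```

>>> play_rows:
  targets: "1 0.0015 0 0 0;1 0.003 0 0 0;1 0.0045 0 0 0;1 0.006 0 0 0;1 0.0075 0 0 0;1 0.009 0 0 0;1 0.01 0 0 0;1 0.01 0 0 0"

```text
clock: 6.87
tcp_pos: [0.4818, 0.0762, 0.0335]
orientation: [-2.338, -2.099, -0.0]
contact_force: [0.2, -0.4, -1.2]
grip_width: 0.0495
gripper_force: 31.2
```

```bash
python3 -c "
from bench import r
from h import *
go(r,(*world((-.064,-.095)),.032),-.105);print(r.get_obs()['gripper_force'],press(r.get_obs()['tcp_pos']))"
```

```text
clock 6.87 tcp [0.4818 0.0762 0.0335] tilt [ 0.  0. -1.] F [ 0.24 -0.35 -1.15] w 0.0495 | shift [-0.0237 -0.0013  0.0015] spin -0.003
31.230085641145706 [-0.06260834 -0.07133275]
```

>>> play_rows:
  targets: "1 0.001 0 0 0;1 0.002 0 0 0;1 0.003 0 0 0;1 0.004 0 0 0;1 0.005 0 0 0;1 0.005 0 0 0"

```text
clock: 7.37
tcp_pos: [0.4823, 0.0811, 0.0335]
orientation: [-2.338, -2.099, -0.0]
contact_force: [-0.4, 0.2, -0.9]
grip_width: 0.0492
gripper_force: 31.2
```

>>> play_rows:
  targets: "1 0.001 0 0 0;1 0.002 0 0 0;1 0.003 0 0 0;1 0.003 0 0 0"

```text
clock: 7.7
tcp_pos: [0.4826, 0.0841, 0.0335]
orientation: [-2.338, -2.099, -0.0]
contact_force: [-0.4, -0.5, -1.9]
grip_width: 0.0492
gripper_force: 31.2
```

>>> play_rows:
  targets: "1 0.001 0 0 0;1 0.002 0 0 0;1 0.003 0 0 0;1 0.004 0 0 0;1 0.004 0 0 0"

```text
clock: 8.12
tcp_pos: [0.483, 0.0881, 0.0335]
orientation: [-2.338, -2.099, -0.0]
contact_force: [-0.6, -0.3, -0.8]
grip_width: 0.0496
gripper_force: 31.2
```

>>> play_rows:
  targets: "1 0.001 0 0 0;1 0.002 0 0 0;1 0.0025 0 0 0;1 0.0025 0 0 0"

```text
clock: 8.45
tcp_pos: [0.4833, 0.0905, 0.0335]
orientation: [-2.338, -2.099, -0.0]
contact_force: [-0.3, 1.3, -0.9]
grip_width: 0.0491
gripper_force: 31.2
```

Centre is now about -19 mm, with no catch yet.

>>> play_rows:
  targets: "1 0.001 0 0 0;1 0.002 0 0 0;1 0.003 0 0 0;1 0.003 0 0 0"

```text
clock: 8.78
tcp_pos: [0.4837, 0.0936, 0.0335]
orientation: [-2.338, -2.099, -0.0]
contact_force: [0.5, 0.5, -1.3]
grip_width: 0.0494
gripper_force: 31.2
```

>>> play_rows:
  targets: "1 0.001 0 0 0;1 0.002 0 0 0;1 0.0025 0 0 0;1 0.0025 0 0 0"

```text
clock: 9.12
tcp_pos: [0.4839, 0.0959, 0.0335]
orientation: [-2.338, -2.099, -0.0]
contact_force: [-0.2, -0.1, -1.1]
grip_width: 0.0493
gripper_force: 31.2
```

>>> play_rows:
  targets: "1 0.001 0 0 0;1 0.002 0 0 0;1 0.003 0 0 0;1 0.003 0 0 0"

```text
clock: 9.45
tcp_pos: [0.4842, 0.099, 0.0335]
orientation: [-2.338, -2.099, -0.0]
contact_force: [0.5, -0.2, -2.3]
grip_width: 0.0493
gripper_force: 31.2
```

>>> play_rows:
  targets: "1 0.001 0 0 0;1 0.002 0 0 0;1 0.0025 0 0 0;1 0.0025 0 0 0"

```text
clock: 9.78
tcp_pos: [0.4845, 0.1014, 0.0335]
orientation: [-2.338, -2.098, -0.0]
contact_force: [0.2, -0.6, -0.5]
grip_width: 0.0496
gripper_force: 31.2
```

>>> play_rows:
  targets: "1 0.001 0 0 0;1 0.002 0 0 0;1 0.003 0 0 0;1 0.003 0 0 0"

```text
clock: 10.12
tcp_pos: [0.4849, 0.1045, 0.0335]
orientation: [-2.338, -2.099, -0.0]
contact_force: [-0.2, 0.6, -1.8]
grip_width: 0.0494
gripper_force: 31.2
```

>>> play_rows:
  targets: "1 0.001 0 0 0;1 0.002 0 0 0;1 0.0025 0 0 0;1 0.0025 0 0 0"

```text
clock: 10.45
tcp_pos: [0.4851, 0.1069, 0.0335]
orientation: [-2.338, -2.099, -0.0]
contact_force: [0.2, 0.6, -0.6]
grip_width: 0.0495
gripper_force: 31.2
```

```bash
python3 -c "
from bench import r
from h import *
go(r,(*world((-.064,-.095)),.032),-.105);print(r.get_obs()['gripper_force'],press(r.get_obs()['tcp_pos']))
f=r.grab_frame('wrist');cv2.imwrite('pics/w3.png',f[:,:,::-1])
ci=r.camera_info('top');f=r.grab_frame('top');cv2.imwrite('raw_t2.png',f[:,:,::-1])"
```

```text
clock 10.45 tcp [0.4851 0.1069 0.0335] tilt [ 0.  0. -1.] F [ 0.23  0.6  -0.61] w 0.0495 | shift [-0.0545 -0.0014  0.0015] spin -0.003
31.233658343553543 [-0.06250101 -0.04047775]
```

View pics/w3.png

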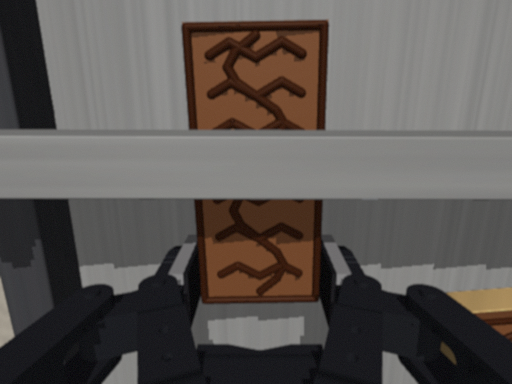

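The leaf block is half way under the bar (bar at rows 130–198), with no force. I get the exact offset to the bar.

```bash
python3 -c "
from bench import r
from h import *
ci=r.camera_info('wrist')
for n,p,z in [('near top',(260,198),.0748),('far top',(260,137),.0748),('far bot',(260,130),.0548),('blk rear',(260,302),.053),('blk front',(256,21),.053),('groove est',(256,165),.053)]: print(n,press(ray(ci,p,z)).round(4))
print(press(ci['position']))"
```

```text
near top [-0.0606 -0.0018]
far top [-0.0605  0.0172]
far bot [-0.0605  0.0172]
blk rear [-0.0607 -0.0542]
blk front [-0.0617  0.0528]
groove est [-0.062   0.0042]
[-0.06060729  0.02956829]
```

```bash
sed -i 's/PO=np.array(.*); PYAW/PO=np.array([.5523,.1483]); PYAW/' h.py
```

>>> play_rows:
  targets: "1 0.001 0 0 0;1 0.002 0 0 0;1 0.003 0 0 0;1 0.003 0 0 0"

```text
clock: 10.88
tcp_pos: [0.4854, 0.11, 0.0335]
orientation: [-2.338, -2.099, -0.0]
contact_force: [-0.6, 0.3, -0.9]
grip_width: 0.0495
gripper_force: 31.2
```

>>> play_rows:
  targets: "1 0.001 0 0 0;1 0.002 0 0 0;1 0.0025 0 0 0;1 0.0025 0 0 0"

```text
clock: 11.22
tcp_pos: [0.4857, 0.1124, 0.0335]
orientation: [-2.338, -2.099, -0.0]
contact_force: [0.7, 0.2, -2.2]
grip_width: 0.0495
gripper_force: 31.2
```

>>> play_rows:
  targets: "1 0.001 0 0 0;1 0.002 0 0 0;1 0.003 0 0 0;1 0.003 0 0 0"

```text
clock: 11.55
tcp_pos: [0.486, 0.1154, 0.0335]
orientation: [-2.338, -2.099, -0.0]
contact_force: [0.8, 0.9, -0.9]
grip_width: 0.0495
gripper_force: 31.2
```

>>> play_rows:
  targets: "1 0.001 0 0 0;1 0.002 0 0 0;1 0.0025 0 0 0;1 0.0025 0 0 0"

```text
clock: 11.88
tcp_pos: [0.4863, 0.1178, 0.0335]
orientation: [-2.338, -2.099, -0.0]
contact_force: [0.3, -0.3, -1.7]
grip_width: 0.0492
gripper_force: 31.2
```

>>> play_rows:
  targets: "1 0.001 0 0 0;1 0.002 0 0 0;1 0.0025 0 0 0;1 0.0025 0 0 0"

```text
clock: 12.22
tcp_pos: [0.4865, 0.1203, 0.0335]
orientation: [-2.338, -2.098, -0.0]
contact_force: [0.4, -0.1, -1.2]
grip_width: 0.0497
gripper_force: 31.2
```

The leaf block clears: its middle is past the bar's near face with no force. I push on a little, release, and pull it from the far side.

>>> play_rows:
  targets: "1 0.001 0 0 0;1 0.002 0 0 0;1 0.003 0 0 0;1 0.004 0 0 0;1 0.005 0 0 0;1 0.006 0 0 0;1 0.0075 0 0 0;1 0.0075 0 0 0"

```text
clock: 12.88
tcp_pos: [0.4874, 0.128, 0.0335]
orientation: [-2.338, -2.099, -0.0]
contact_force: [-0.3, 0.4, -1.6]
grip_width: 0.0491
gripper_force: 31.2
```

>>> play_rows:
  targets: "1 0 0 0.0003 0;-0.5 0 0 0 0;-1 0 0 0 0;-1 0 0 0 0;-1 0 0 -0.02 0;-1 0 0 -0.055 0;-1 0 0 -0.085 0;-1 0 0 -0.085 0"

```text
clock: 13.55
tcp_pos: [0.4907, 0.1281, 0.1233]
orientation: [2.337, 2.096, 0.012]
contact_force: [0.1, -0.1, -0.0]
grip_width: 0.0853
gripper_force: 0.0
```

```bash
python3 -c "
from bench import r
from h import *
print(press(r.get_obs()['tcp_pos']));go(r,(*world((-.0625,.048)),.12),-.105)"
```

```text
[-0.05918321 -0.02659102]
clock 13.55 tcp [0.4907 0.1281 0.1233] tilt [ 0.007  0.004 -1.   ] F [ 0.07 -0.1  -0.03] w 0.0853 | shift [ 0.0746 -0.0036  0.0036] spin -0.004
```

>>> play_rows:
  targets: "-1 0.02 0 0 0;-1 0.04 0 0 0;-1 0.06 0 0 0;-1 0.072 0 0 0;-1 0.074 0 0 0;-1 0.074 0 0 0;-1 0.074 0 0 0;-1 0.074 0 0 0"

```text
clock: 14.22
tcp_pos: [0.4952, 0.1995, 0.1184]
orientation: [2.34, 2.096, -0.001]
contact_force: [1.0, -0.3, -0.3]
grip_width: 0.0854
gripper_force: 0.0
```

```bash
python3 -c "
from bench import r
from h import *
print(press(r.get_obs()['tcp_pos']));go(r,(*world((-.0615,.048)),.0335),-.105)
ci=r.camera_info('top');f=r.grab_frame('top');cv2.imwrite('pics/t3.png',cv2.resize(f[100:270,30:260,::-1],None,fx=3,fy=3))"
```

```text
[-0.06214448  0.04489534]
clock 14.22 tcp [0.4952 0.1995 0.1184] tilt [-0.    -0.001 -1.   ] F [ 1.05 -0.34 -0.33] w 0.0854 | shift [0.0032 0.0007 0.0849] spin -0.005
```

View pics/t3.png

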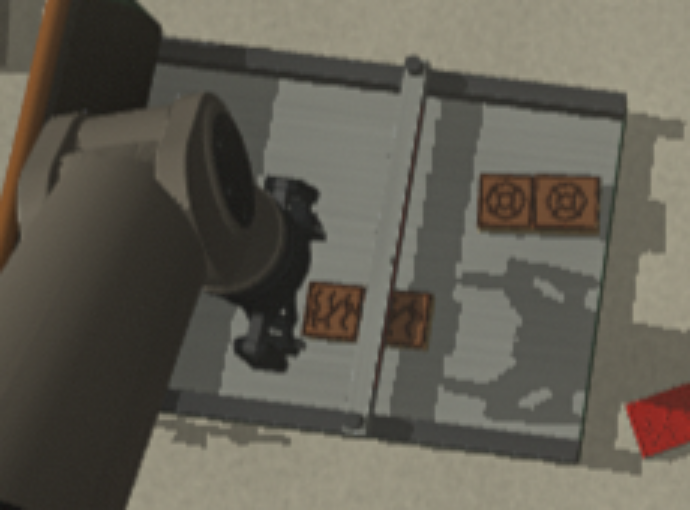

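The top crop shows the leaf block straddling the bar, with its front end at (333,311) on the far side and the gripper above, over the block's line. I descend half way and check the arm's clearance to the roller.

>>> play_rows:
  targets: "-1 0.003 0 0.01 0;-1 0.003 0 0.02 0;-1 0.003 0 0.03 0;-1 0.003 0 0.04 0;-1 0.003 0 0.045 0;-1 0.003 0 0.045 0"

```text
clock: 14.77
tcp_pos: [0.4946, 0.2035, 0.0717]
orientation: [-2.338, -2.098, 0.005]
contact_force: [-0.2, -0.9, -0.2]
grip_width: 0.0852
gripper_force: 0.0
```

```bash
python3 -c "
from bench import r
from h import *
print(press(r.get_obs()['tcp_pos']));go(r,(*world((-.0615,.048)),.0335),-.105)
f=r.grab_frame('scene');cv2.imwrite('pics/s3.png',cv2.resize(f[60:340,210:512,::-1],None,fx=2,fy=2))"
```

```text
[-0.06319105  0.04880933]
clock 14.77 tcp [0.4946 0.2035 0.0717] tilt [-0.003 -0.002 -1.   ] F [-0.21 -0.9  -0.17] w 0.0852 | shift [-0.0007  0.0018  0.0382] spin -0.003
```

View pics/s3.png

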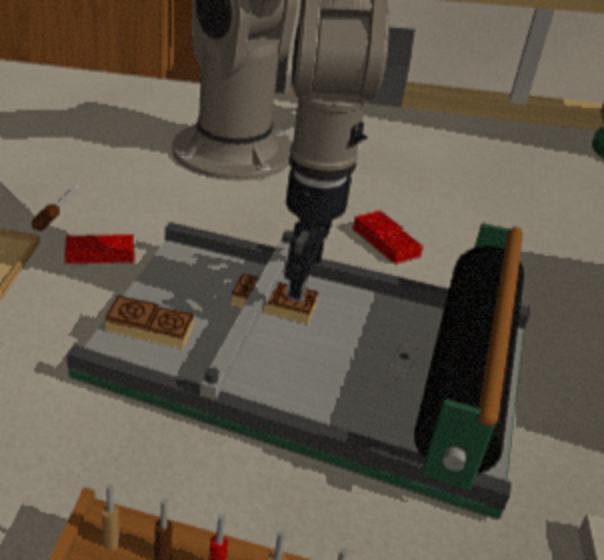

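The arm is well clear of the roller, and the fingers straddle the leaf block's front end at (292,300).

>>> play_rows:
  targets: "-1 0 0.001 0.01 0;-1 0 0.001 0.02 0;-1 0 0.001 0.03 0;-1 0 0.001 0.036 0;-1 0 0.001 0.0375 0;-1 0 0.001 0.0375 0;-1 0 0.001 0.0375 0;-1 0 0.001 0.0375 0"

```text
clock: 15.48
tcp_pos: [0.497, 0.2041, 0.0363]
orientation: [2.338, 2.098, 0.001]
contact_force: [-0.0, -0.2, 0.4]
grip_width: 0.0853
gripper_force: 0.0
```

>>> play_rows:
  targets: "0.1 0 0 0 0;0.4 0 0 0 0;0.6 0 0 0 0;1 0 0 0 0;1 0 0 0 0;1 0 0 0 0;1 0 0 0 0;1 0 0 0 0"

```text
clock: 16.15
tcp_pos: [0.4967, 0.2042, 0.0364]
orientation: [-2.338, -2.098, -0.001]
contact_force: [-2.0, 0.6, 5.3]
grip_width: 0.0495
gripper_force: 23.2
```

>>> play_rows:
  targets: "1 0 0 -0.0008 0;1 0.001 0 -0.001 0;1 0.002 0 -0.001 0;1 0.003 0 -0.001 0;1 0.004 0 -0.001 0;1 0.004 0 -0.001 0"

```text
clock: 16.65
tcp_pos: [0.497, 0.2083, 0.0369]
orientation: [-2.338, -2.099, 0.0]
contact_force: [-0.4, 0.2, -1.4]
grip_width: 0.0495
gripper_force: 23.0
```

>>> play_rows:
  targets: "1 0.0015 0 0 0;1 0.003 0 0 0;1 0.0045 0 0 0;1 0.006 0 0 0;1 0.0075 0 0 0;1 0.009 0 0 0;1 0.01 0 0 0;1 0.01 0 0 0"

```text
clock: 17.32
tcp_pos: [0.4982, 0.2183, 0.037]
orientation: [-2.338, -2.099, -0.0]
contact_force: [-0.8, -0.4, -1.6]
grip_width: 0.0494
gripper_force: 23.0
```

>>> play_rows:
  targets: "1 0.0025 0 0 0;1 0.005 0 0 0;1 0.0075 0 0 0;1 0.01 0 0 0;1 0.0125 0 0 0;1 0.015 0 0 0;1 0.018 0 0 0;1 0.02 0 0 0"

```text
clock: 17.98
tcp_pos: [0.5003, 0.2383, 0.037]
orientation: [-2.338, -2.099, -0.0]
contact_force: [-0.5, -1.2, -1.0]
grip_width: 0.0494
gripper_force: 23.0
```

>>> play_rows:
  targets: "1 0.004 0 0 0;1 0.009 0 0 0;1 0.014 0 0 0;1 0.019 0 0 0;1 0.024 0 0 0;1 0.028 0 0 0;1 0.03 0 0 0;1 0.03 0 0 0"

```text
clock: 18.65
tcp_pos: [0.5035, 0.2684, 0.037]
orientation: [-2.337, -2.099, -0.0]
contact_force: [-0.5, 0.9, -1.5]
grip_width: 0.0498
gripper_force: 23.0
```

>>> play_rows:
  targets: "1 0.004 0 0 0;1 0.009 0 0 0;1 0.013 0 0 0;1 0.017 0 0 0;1 0.019 0 0 0;1 0.02 0 0 0;1 0.02 0 0 0.0;1 0.02 0 0.0008 0.0"

```text
clock: 19.32
tcp_pos: [0.5058, 0.2875, 0.0364]
orientation: [2.338, 2.098, 0.0]
contact_force: [-4.1, -1.6, 12.9]
grip_width: 0.0496
gripper_force: 24.7
```

>>> play_rows:
  targets: "0.3 0 0 0 0;-0.5 0 0 0 0;-1 0 0 0 0;-1 0 0 0 0;-1 0 0 -0.02 0;-1 0 0 -0.06 0;-1 0 0 -0.09 0;-1 0 0 -0.09 0"

```text
clock: 19.98
tcp_pos: [0.5093, 0.2888, 0.1319]
orientation: [2.338, 2.096, 0.014]
contact_force: [1.6, -0.6, 0.0]
grip_width: 0.0856
gripper_force: 0.0
```

```bash
python3 -c "
from bench import r
from h import *
g=np.array([.5965,.0183])-.038*np.array([.0145,1]);print(g,press((.5965,.0183)))
print(press(r.get_obs()['tcp_pos']));go(r,(*g,.13),-.0145)
f=r.grab_frame('wrist');cv2.imwrite('raw_w4.png',f[:,:,::-1])"
```

```text
[ 0.595949 -0.0197  ] [ 0.0575815  -0.12465156]
[-0.05749303  0.13516921]
clock 19.98 tcp [0.5093 0.2888 0.1319] tilt [ 0.008  0.005 -1.   ] F [ 1.59 -0.64  0.04] w 0.0856 | shift [-0.2972  0.1197  0.0009] spin -0.095
```

>>> play_rows:
  targets: "-1 -0.03 0.01 -0.01 0;-1 -0.07 0.025 -0.01 -0.02;-1 -0.11 0.043 -0.01 -0.04;-1 -0.15 0.06 -0.01 -0.06;-1 -0.19 0.075 -0.01 -0.08;-1 -0.23 0.092 -0.01 -0.095;-1 -0.265 0.107 -0.01 -0.095;-1 -0.29 0.12 -0.01 -0.095"

```text
clock: 20.7
tcp_pos: [0.593, -0.0179, 0.1353]
orientation: [-2.239, -2.204, 0.003]
contact_force: [0.4, 0.7, 0.5]
grip_width: 0.0858
gripper_force: 0.0
```

>>> play_rows:
  targets: "-1 0 0 0 0;-1 0 0 0 0;-1 0 0 0 0;-1 0 0 0 0"

```text
clock: 21.03
tcp_pos: [0.593, -0.0117, 0.1354]
orientation: [-2.232, -2.208, 0.001]
contact_force: [0.3, 0.4, -0.2]
grip_width: 0.0856
gripper_force: 0.0
```

```bash
python3 -c "
from bench import r
from h import *
go(r,(.596,-.0197,.036),-.0145)
im=r.grab_frame('top');hsv=cv2.cvtColor(im,cv2.COLOR_RGB2HSV);ci=r.camera_info('top')
m=((hsv[...,1]>80)&(hsv[...,0]<25)&(hsv[...,2]>40)).astype(np.uint8)
m[:,:105]=0;m[:,236:]=0;m[:140]=0;m[240:]=0
m=cv2.morphologyEx(m,cv2.MORPH_CLOSE,np.ones((3,3)))
cs,_=cv2.findContours(m,cv2.RETR_EXTERNAL,cv2.CHAIN_APPROX_NONE)
for c in cs:
    if cv2.contourArea(c)>150:
        b=cv2.boxPoints(cv2.minAreaRect(c)); P=np.array([ray(ci,p,.053)[:2] for p in b]); print(b.mean(0),'press',press(P.mean(0)).round(4),'sides',np.linalg.norm(P-np.roll(P,1,0),axis=1).round(4))
"
```

```text
clock 21.03 tcp [ 0.593  -0.0117  0.1354] tilt [-0.002  0.001 -1.   ] F [ 0.29  0.38 -0.25] w 0.0856 | shift [-0.008   0.0032  0.0994] spin 0.004
```

>>> play_rows:
  targets: "-1 -0.008 0.003 0.02 0;-1 -0.008 0.003 0.045 0;-1 -0.008 0.003 0.07 0;-1 -0.008 0.003 0.09 0;-1 -0.008 0.003 0.098 0;-1 -0.008 0.003 0.1005 0;-1 -0.008 0.003 0.1005 0;-1 -0.008 0.003 0.1005 0"

```text
clock: 21.75
tcp_pos: [0.5974, -0.0214, 0.0367]
orientation: [2.234, 2.207, 0.002]
contact_force: [0.1, 0.5, 0.7]
grip_width: 0.0853
gripper_force: 0.0
```

>>> play_rows:
  targets: "0.1 0 0 0 0;0.4 0 0 0 0;0.6 0 0 0 0;1 0 0 0 0;1 0 0 0 0;1 0 0 0 0;1 0 0 0 0;1 0 0 0 0"

```text
clock: 22.42
tcp_pos: [0.5971, -0.0217, 0.0366]
orientation: [2.236, 2.207, 0.002]
contact_force: [-1.6, 0.4, 6.0]
grip_width: 0.0495
gripper_force: 23.2
```

```bash
python3 -c "
from bench import r
from h import *
print(press(r.get_obs()['tcp_pos']),press((.5965,.0183)));go(r,(.596,-.0197,.036),-.105)"
```

```text
[ 0.06232426 -0.1643551 ] [ 0.0575815  -0.12465156]
clock 22.42 tcp [ 0.5971 -0.0217  0.0366] tilt [ 0.001  0.001 -1.   ] F [-1.6   0.35  5.97] w 0.0495 | shift [ 0.002  -0.0011  0.0006] spin 0.092
```

>>> play_rows:
  targets: "1 0 0 -0.001 0.02;1 0 0 -0.001 0.04;1 0 0 -0.001 0.06;1 0.003 0 -0.001 0.08;1 0.006 0 -0.001 0.09;1 0.01 0 -0.001 0.09;1 0.01 0 -0.001 0.09"

```text
clock: 23.0
tcp_pos: [0.597, -0.0107, 0.0367]
orientation: [-2.332, -2.105, -0.001]
contact_force: [0.6, 1.0, -1.2]
grip_width: 0.0497
gripper_force: 23.2
```

>>> play_rows:
  targets: "1 0.004 0 0 0;1 0.009 0 0 0;1 0.014 0 0 0;1 0.019 0 0 0;1 0.024 0 0 0;1 0.028 0 0 0;1 0.03 0 0 0;1 0.03 0 0 0"

```text
clock: 23.67
tcp_pos: [0.6, 0.0192, 0.0367]
orientation: [-2.331, -2.105, -0.001]
contact_force: [-0.4, 1.4, -0.6]
grip_width: 0.0492
gripper_force: 23.2
```

>>> play_rows:
  targets: "1 0.0015 0 0 0;1 0.003 0 0 0;1 0.0045 0 0 0;1 0.006 0 0 0;1 0.0075 0 0 0;1 0.009 0 0 0;1 0.01 0 0 0;1 0.01 0 0 0"

```text
clock: 24.33
tcp_pos: [0.6009, 0.0284, 0.0367]
orientation: [-2.332, -2.104, -0.0]
contact_force: [0.8, -0.1, -0.9]
grip_width: 0.0499
gripper_force: 23.1
```

```bash
python3 -c "
from bench import r
from h import *
print(press(r.get_obs()['tcp_pos']));go(r,(.596,-.0197,.036),-.105)"
```

```text
[ 0.0609038  -0.11411269]
clock 24.33 tcp [0.6009 0.0284 0.0367] tilt [ 0.  0. -1.] F [ 0.8  -0.12 -0.88] w 0.0499 | shift [-0.0484  0.      0.0007] spin 0.002
```

>>> play_rows:
  targets: "1 0.001 0 0 0;1 0.0025 0 0 0;1 0.004 0 0 0;1 0.0055 0 0 0;1 0.007 0 0 0;1 0.0085 0 0 0;1 0.01 0 0 0;1 0.01 0 0 0"

```text
clock: 25.0
tcp_pos: [0.602, 0.0386, 0.0367]
orientation: [-2.332, -2.105, -0.0]
contact_force: [-0.0, 1.2, -0.9]
grip_width: 0.0499
gripper_force: 23.1
```

>>> play_rows:
  targets: "1 0.001 0 0 0;1 0.002 0 0 0;1 0.003 0 0 0;1 0.004 0 0 0;1 0.004 0 0 0"

```text
clock: 25.42
tcp_pos: [0.6023, 0.0423, 0.0367]
orientation: [-2.333, -2.104, -0.0]
contact_force: [0.3, 0.2, -0.4]
grip_width: 0.0495
gripper_force: 23.2
```

Centre is about -60 mm, and the leading edge is entering. I continue slowly.

>>> play_rows:
  targets: "1 0.001 0 0 0;1 0.002 0 0 0;1 0.003 0 0 0;1 0.004 0 0 0;1 0.004 0 0 0"

```text
clock: 25.83
tcp_pos: [0.6027, 0.0463, 0.0367]
orientation: [-2.332, -2.104, -0.0]
contact_force: [-0.1, 0.6, -0.1]
grip_width: 0.0496
gripper_force: 23.1
```

>>> play_rows:
  targets: "1 0.001 0 0 0;1 0.002 0 0 0;1 0.003 0 0 0;1 0.004 0 0 0;1 0.004 0 0 0"

```text
clock: 26.25
tcp_pos: [0.6032, 0.0503, 0.0367]
orientation: [-2.332, -2.104, -0.0]
contact_force: [0.5, 0.0, -1.3]
grip_width: 0.0499
gripper_force: 23.1
```

>>> play_rows:
  targets: "1 0.002 0 0 0;1 0.004 0 0 0;1 0.006 0 0 0;1 0.008 0 0 0;1 0.01 0 0 0;1 0.012 0 0 0;1 0.014 0 0 0;1 0.014 0 0 0"

```text
clock: 26.92
tcp_pos: [0.6047, 0.0646, 0.0367]
orientation: [-2.332, -2.105, -0.001]
contact_force: [0.2, 1.4, -1.3]
grip_width: 0.0499
gripper_force: 23.1
```

>>> play_rows:
  targets: "1 0.001 0 0 0;1 0.002 0 0 0;1 0.003 0 0 0;1 0.003 0 0 0"

```text
clock: 27.25
tcp_pos: [0.6049, 0.067, 0.0367]
orientation: [-2.333, -2.104, -0.0]
contact_force: [0.7, -0.7, -1.6]
grip_width: 0.0493
gripper_force: 23.2
```

>>> play_rows:
  targets: "1 0.001 0 0 0;1 0.002 0 0 0;1 0.003 0 0 0;1 0.003 0 0 0"

```text
clock: 27.58
tcp_pos: [0.6052, 0.0701, 0.0367]
orientation: [-2.333, -2.104, -0.0]
contact_force: [-0.2, 0.5, -0.5]
grip_width: 0.0498
gripper_force: 23.1
```

>>> play_rows:
  targets: "1 0.001 0 0 0;1 0.002 0 0 0;1 0.003 0 0 0;1 0.004 0 0 0;1 0.004 0 0 0"

```text
clock: 28.0
tcp_pos: [0.6056, 0.0741, 0.0367]
orientation: [-2.332, -2.104, -0.0]
contact_force: [0.3, 0.8, 0.4]
grip_width: 0.0494
gripper_force: 23.1
```

>>> play_rows:
  targets: "1 0.0007 0 0 0;1 0.0014 0 0 0;1 0.002 0 0 0;1 0.002 0 0 0"

```text
clock: 28.33
tcp_pos: [0.6058, 0.0759, 0.0367]
orientation: [-2.333, -2.104, -0.0]
contact_force: [0.3, -0.1, -0.7]
grip_width: 0.0501
gripper_force: 23.1
```

>>> play_rows:
  targets: "1 0.001 0 0 0;1 0.002 0 0 0;1 0.003 0 0 0;1 0.003 0 0 0"

```text
clock: 28.67
tcp_pos: [0.6062, 0.0792, 0.0367]
orientation: [-2.332, -2.105, -0.0]
contact_force: [-0.4, -0.3, -0.6]
grip_width: 0.0493
gripper_force: 23.1
```

>>> play_rows:
  targets: "1 0.0007 0 0 0;1 0.0014 0 0 0;1 0.002 0 0 0;1 0.002 0 0 0"

```text
clock: 29.0
tcp_pos: [0.6063, 0.0809, 0.0367]
orientation: [-2.333, -2.104, -0.0]
contact_force: [-0.3, -0.7, -0.3]
grip_width: 0.0496
gripper_force: 23.1
```

Centre is about -21 mm.

>>> play_rows:
  targets: "1 0.001 0 0 0;1 0.002 0 0 0;1 0.003 0 0 0;1 0.003 0 0 0"

```text
clock: 29.33
tcp_pos: [0.6067, 0.0841, 0.0367]
orientation: [-2.332, -2.105, -0.0]
contact_force: [1.1, 0.7, -1.5]
grip_width: 0.0499
gripper_force: 23.1
```

>>> play_rows:
  targets: "1 0.0007 0 0 0;1 0.0014 0 0 0;1 0.002 0 0 0;1 0.002 0 0 0"

```text
clock: 29.67
tcp_pos: [0.6069, 0.0859, 0.0367]
orientation: [-2.333, -2.104, -0.0]
contact_force: [0.6, -0.9, -0.5]
grip_width: 0.0499
gripper_force: 23.1
```

>>> play_rows:
  targets: "1 0.001 0 0 0;1 0.002 0 0 0;1 0.003 0 0 0;1 0.003 0 0 0"

```text
clock: 30.0
tcp_pos: [0.6068, 0.0864, 0.0367]
orientation: [2.334, 2.101, -0.003]
contact_force: [-0.9, -6.1, 0.1]
grip_width: 0.0496
gripper_force: 23.1
```

>>> play_rows:
  targets: "1 0.0007 0 0 0;1 0.0014 0 0 0;1 0.002 0 0 0;1 0.002 0 0 0"

```text
clock: 30.33
tcp_pos: [0.6067, 0.0865, 0.0367]
orientation: [2.335, 2.099, -0.006]
contact_force: [-2.3, -10.6, 2.1]
grip_width: 0.0497
gripper_force: 23.2
```

The rosette block catches at 10.6 N with its centre about 16 mm before the bar. I draw it back out.

>>> play_rows:
  targets: "1 -0.002 0 0 0;1 -0.005 0 0 0;1 -0.008 0 0 0;1 -0.012 0 0 0;1 -0.017 0 0 0;1 -0.023 0 0 0;1 -0.03 0 0 0;1 -0.035 0 0 0"

```text
clock: 31.0
tcp_pos: [0.6036, 0.0546, 0.0367]
orientation: [2.333, 2.103, -0.0]
contact_force: [-0.6, -0.5, -0.3]
grip_width: 0.0496
gripper_force: 23.2
```

>>> play_rows:
  targets: "1 -0.006 0 0 0;1 -0.014 0 0 0;1 -0.024 0 0 0;1 -0.034 0 0 0;1 -0.044 0 0 0;1 -0.054 0 0 0;1 -0.06 0 0 0;1 -0.06 0 0 0"

```text
clock: 31.67
tcp_pos: [0.5972, -0.0065, 0.0368]
orientation: [2.335, 2.1, -0.001]
contact_force: [0.3, -0.4, -1.3]
grip_width: 0.0495
gripper_force: 23.1
```

>>> play_rows:
  targets: "1 0 0 0.0007 0;0.3 0 0 0 0;-0.5 0 0 0 0;-1 0 0 0 0;-1 0 0 0 0;-1 0 0 0 0;-1 0 0 -0.03 0;-1 0 0 -0.06 0"

```text
clock: 32.33
tcp_pos: [0.596, -0.0035, 0.0958]
orientation: [-2.331, -2.103, 0.006]
contact_force: [0.8, 0.2, -0.3]
grip_width: 0.0853
gripper_force: 0.0
```

```bash
python3 -c "
from bench import r
from h import *
p=press(r.get_obs()['tcp_pos']);print(p);go(r,(*world((.061,p[1]+.038)),.036),-.105)
f=r.grab_frame('wrist');cv2.imwrite('pics/w5.png',f[:,:,::-1])"
```

```text
[ 0.05935786 -0.14638446]
clock 32.33 tcp [ 0.596  -0.0035  0.0958] tilt [-0.004 -0.001 -1.   ] F [ 0.81  0.22 -0.33] w 0.0853 | shift [0.0381 0.002  0.0597] spin 0.002
```

View pics/w5.png

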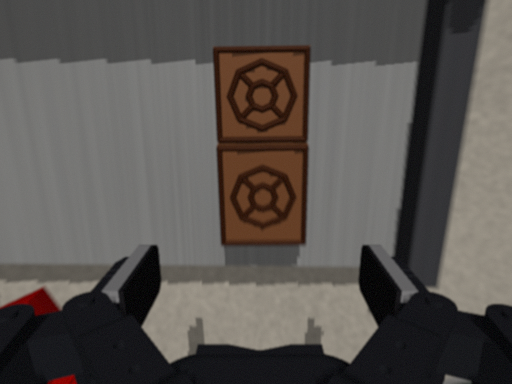

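The rosette block is free and flat with corners (214,47), (310,47), (305,244), (222,244), seen straight between the fingers.

```bash
python3 -c "
from bench import r
from h import *
ci=r.camera_info('wrist')
P=np.array([ray(ci,p,z)[:2] for p,z in [((214,47),.053),((310,47),.053),((305,244),.057),((222,244),.057)]]);c=P.mean(0);print(c,press(c),[press(p).round(4).tolist() for p in P]);go(r,(*c,.035),-.105)
im=r.grab_frame('top');hsv=cv2.cvtColor(im,cv2.COLOR_RGB2HSV);ct=r.camera_info('top')
m=((hsv[...,1]>80)&(hsv[...,0]<25)&(hsv[...,2]>35)).astype(np.uint8)
m[:,:60]=0;m[:,170:]=0;m[:130]=0;m[238:]=0
n,l,s,cc=cv2.connectedComponentsWithStats(m)
for i in range(1,n):
  if s[i,4]>60: print(s[i],press(ray(ct,cc[i],.053)).round(4))
"
```

```text
[0.60810399 0.03360535] [ 0.06751747 -0.10821432] [[0.0415, -0.0525], [0.0922, -0.0524], [0.0934, -0.164], [0.0429, -0.164]]
clock 32.38 tcp [ 0.6004 -0.0041  0.1025] tilt [ 0.006  0.001 -1.   ] F [ 1.57 -0.26  3.87] w 0.0853 | shift [0.0382 0.0034 0.0675] spin 0.002
```

>>> play_rows:
  targets: "-1 0.01 0.001 0 0;-1 0.025 0.002 0 0;-1 0.038 0.003 0 0;-1 0.038 0.003 0 0;-1 0.038 0.003 0 0;-1 0.038 0.003 0 0;-1 0.038 0.003 0 0;-1 0.038 0.003 0 0"

```text
clock: 33.1
tcp_pos: [0.6042, 0.0328, 0.0965]
orientation: [2.334, 2.103, -0.001]
contact_force: [-0.2, -0.4, -0.4]
grip_width: 0.0851
gripper_force: 0.0
```

```bash
python3 -c "
from bench import r
from h import *
go(r,(.606,.034,.036),-.105)"
```

```text
clock 33.10 tcp [0.6042 0.0328 0.0965] tilt [-0. -0. -1.] F [-0.21 -0.43 -0.36] w 0.0851 | shift [0.0014 0.0017 0.0605] spin 0.001
```

>>> play_rows:
  targets: "-1 0.001 0.001 0.015 0;-1 0.001 0.001 0.03 0;-1 0.001 0.001 0.045 0;-1 0.001 0.001 0.055 0;-1 0.001 0.001 0.0605 0;-1 0.001 0.001 0.0605 0;-1 0.001 0.001 0.0605 0;-1 0.001 0.001 0.0605 0"

```text
clock: 33.77
tcp_pos: [0.6062, 0.0344, 0.0369]
orientation: [2.333, 2.103, 0.002]
contact_force: [-0.3, 0.3, 0.0]
grip_width: 0.0854
gripper_force: 0.0
```

>>> play_rows:
  targets: "0.1 0 0 0 0;0.4 0 0 0 0;0.6 0 0 0 0;1 0 0 0 0;1 0 0 0 0;1 0 0 0 0;1 0 0 0 0;1 0 0 0 0"
  squeeze: 35

```text
clock: 34.43
tcp_pos: [0.6055, 0.0347, 0.0367]
orientation: [-2.332, -2.104, -0.0]
contact_force: [-3.2, 0.3, 4.9]
grip_width: 0.0493
gripper_force: 37.6
```

```bash
python3 -c "
from bench import r
from h import *
go(r,(.493,-.313,.036),.043)"
```

```text
clock 34.43 tcp [0.6055 0.0347 0.0367] tilt [-0.     0.001 -1.   ] F [-3.18  0.25  4.91] w 0.0493 | shift [-0.3574 -0.0761  0.0006] spin -0.146
```

>>> play_rows:
  targets: "1 0 0 -0.005 0;1 0 0 -0.015 0;1 -0.01 0 -0.03 0;1 -0.025 -0.005 -0.05 0;1 -0.045 -0.01 -0.065 -0.02;1 -0.07 -0.015 -0.075 -0.04;1 -0.095 -0.02 -0.08 -0.06;1 -0.12 -0.025 -0.08 -0.08"

```text
clock: 35.1
tcp_pos: [0.569, -0.0845, 0.1191]
orientation: [2.244, 2.194, 0.004]
contact_force: [0.5, -0.6, -2.5]
grip_width: 0.0491
gripper_force: 36.8
```

```bash
python3 -c "
from bench import r
from h import *
go(r,(.493,-.313,.1167),.043);print(r.get_obs()['gripper_force'])"
```

```text
clock 35.10 tcp [ 0.569  -0.0845  0.1191] tilt [ 0.004 -0.    -1.   ] F [ 0.49 -0.64 -2.46] w 0.0491 | shift [-0.2302 -0.0709  0.0022] spin -0.066
36.82756684720516
```

>>> play_rows:
  targets: "1 -0.03 -0.01 0 -0.01;1 -0.06 -0.02 0 -0.02;1 -0.09 -0.03 0 -0.04;1 -0.12 -0.04 0 -0.055;1 -0.15 -0.05 0 -0.066;1 -0.18 -0.06 0 -0.066;1 -0.205 -0.067 0 -0.066;1 -0.222 -0.07 0 -0.066"

```text
clock: 35.77
tcp_pos: [0.4908, -0.3071, 0.1179]
orientation: [2.177, 2.262, -0.002]
contact_force: [0.1, -0.3, -1.7]
grip_width: 0.0494
gripper_force: 36.8
```

>>> play_rows:
  targets: "1 0 0 0 0;1 0 0 0 0;1 0 0 0 0;1 0 0 0 0"

```text
clock: 36.1
tcp_pos: [0.4938, -0.3014, 0.1165]
orientation: [-2.171, -2.27, -0.001]
contact_force: [-0.4, 0.1, -1.6]
grip_width: 0.0494
gripper_force: 36.8
```

```bash
python3 -c "
from bench import r
from h import *
go(r,(.493,-.313,.0125),.043);print(r.get_obs()['gripper_force'])
ci=r.camera_info('top');f=r.grab_frame('top');cv2.imwrite('pics/t5.png',cv2.resize(f[90:270,20:420,::-1],None,fx=2,fy=2))"
```

```text
clock 36.10 tcp [ 0.4938 -0.3014  0.1165] tilt [ 0.     0.001 -1.   ] F [-0.38  0.09 -1.64] w 0.0494 | shift [-0.0116 -0.0013  0.104 ] spin 0.002
36.76923528313637
```

View pics/t5.png

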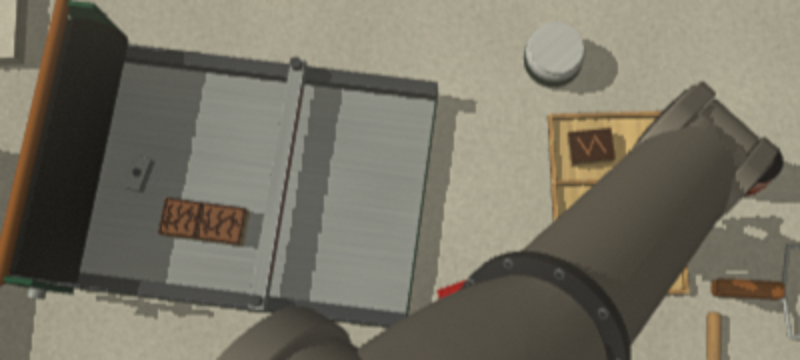

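The leaf block lies flat beyond the bar at crop (203,221), and the quoin is untouched. I lower the rosette block into the tray.

>>> play_rows:
  targets: "1 -0.008 -0.001 0.012 0;1 -0.0115 -0.001 0.025 0;1 -0.0115 -0.001 0.04 0;1 -0.0115 -0.001 0.055 0;1 -0.0115 -0.001 0.068 0;1 -0.0115 -0.001 0.08 0;1 -0.0115 -0.001 0.088 0;1 -0.0115 -0.001 0.092 0"

```text
clock: 36.82
tcp_pos: [0.492, -0.3138, 0.0224]
orientation: [-2.172, -2.267, 0.001]
contact_force: [0.6, -0.3, -2.1]
grip_width: 0.0492
gripper_force: 36.8
```

>>> play_rows:
  targets: "1 0 0 0.001 0;1 0 0 0.003 0;1 0 0 0.005 0;1 0 0 0.007 0;1 0 0 0.009 0;1 0 0 0.01 0;1 0 0 0.0105 0;1 0 0 0.0105 0"

```text
clock: 37.48
tcp_pos: [0.4928, -0.3141, 0.0137]
orientation: [2.173, 2.269, 0.0]
contact_force: [0.4, -0.1, -2.0]
grip_width: 0.0493
gripper_force: 36.8
```

Still carrying the weight, so I go about 1–2 mm lower.

>>> play_rows:
  targets: "1 0 0 0.0005 0;1 0 0 0.001 0;1 0 0 0.0015 0;1 0 0 0.0015 0"

```text
clock: 37.82
tcp_pos: [0.4927, -0.3141, 0.0121]
orientation: [-2.173, -2.269, 0.0]
contact_force: [-0.1, 0.7, -2.4]
grip_width: 0.0494
gripper_force: 36.8
```

>>> play_rows:
  targets: "1 0 0 0.0005 0;1 0 0 0.001 0;1 0 0 0.0015 0;1 0 0 0.0015 0"

```text
clock: 38.15
tcp_pos: [0.4928, -0.3141, 0.0117]
orientation: [-2.173, -2.268, -0.001]
contact_force: [-2.7, 2.1, 9.5]
grip_width: 0.0491
gripper_force: 38.1
```

Touched down. I release and rise.

>>> play_rows:
  targets: "1 0 0 -0.0012 0;0.5 0 0 -0.0012 0;0 0 0 -0.0012 0;-1 0 0 -0.0012 0;-1 0 0 -0.0012 0;-1 0 0 -0.0012 0;-1 0 0 -0.015 0;-1 0 0 -0.04 0"

```text
clock: 38.82
tcp_pos: [0.4911, -0.3131, 0.0496]
orientation: [-2.17, -2.265, 0.003]
contact_force: [0.3, -0.2, 0.1]
grip_width: 0.0857
gripper_force: 0.0
```

>>> play_rows:
  targets: "-1 0 0 -0.03 0;-1 0 0 -0.06 0;-1 0 0 -0.09 0;-1 0 0 -0.12 0;-1 0 0 -0.12 0;-1 0 0 -0.12 0"

```text
clock: 39.32
tcp_pos: [0.4938, -0.3148, 0.1734]
orientation: [2.17, 2.265, 0.003]
contact_force: [0.4, 0.2, 0.1]
grip_width: 0.0856
gripper_force: 0.0
```

```bash
python3 -c "
from bench import r
from h import *
go(r,(.493,-.313,.0125),.043)
f=r.grab_frame('wrist');cv2.imwrite('pics/w6.png',f[:,:,::-1])
im=cv2.imread('pics/t5.png')
P=[press(ray(r.camera_info('top'),((u+.5)/2-.5+20,(v+.5)/2-.5+90),.053)).round(4).tolist() for u,v in [(166,198),(247,207),(242,243),(160,236)]];print(P,np.mean(P,0))"
```

```text
clock 39.32 tcp [ 0.4938 -0.3148  0.1734] tilt [ 0.005 -0.001 -1.   ] F [0.42 0.24 0.15] w 0.0856 | shift [ 0.0021 -0.0015  0.1609] spin -0.0
[[-0.037, 0.1482], [-0.0363, 0.0392], [-0.085, 0.0377], [-0.0886, 0.1466]] [-0.061725  0.092925]
```

View pics/w6.png

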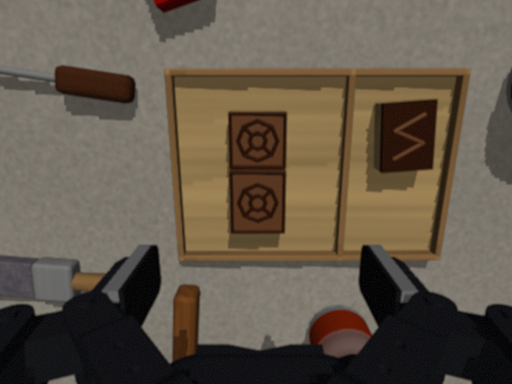

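The rosette block lies flat at (258,172) in the large compartment. The leaf block sits 93 mm beyond the bar, and the bystanders look untouched.

```bash
python3 -c "
from bench import r
print(r.hand_in())"
```

```text
the job is handed in; nothing more can be done
None
```

The job is handed in, with no verdict shown: the leaf block cleared and lies flat about 93 mm beyond the bar, and the rosette block caught at about 11 N and now lies flat in the tray's large compartment.

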